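# Clamp a geophone to the pier plate and fire its test pulse

## Robot

A 6-joint arm with a two-finger parallel gripper is mounted at the origin on the work surface. World frame = base frame: x ahead of the robot, y to its left, z up, the work surface at z = 0. Lengths are in m, angles in rad, forces in N, time in s.
With the tool pointing down it reaches from about 0.25 to 0.775 m from the base axis. Payload 4 kg.
Tool frame: the origin (TCP) lies at the very end of the fingers, on their centre line; the grasp point (between the pads) lies 19 mm behind it; z points along the fingers, y is the line along which they close (so a half turn about z gives the same grasp; the last joint's range is limited). The gripper opens to 94 mm and grips with 3 to 60 N. Pads are 16 mm wide; open, the fingers measure 119 mm over their backs; the gripper's body (75 mm by 177 mm) begins 78 mm behind the grasp point.
Start: joints at [1.1, 0.087, 1.371, -0, 1.684, -0.103], TCP at [0.198, 0.513, 0.206] pointing down, gripper open.
Joint ranges: [-3.1, 3.1], [-0.76, 2.03], [0.27, 2.55], [-1.08, 4.22], [0.17, 2.65], [-2.57, 2.57]. Speed limits (rad/s): [2.79, 2.79, 3.14, 3.14, 3.14, 3.14].

## Interface

Orientations are given as a 3x3 rotation matrix whose columns are the frame's x, y, z axes.
In Python, from workcell import env gives the robot as it stands.
- The arm moves only by the shell command python3 -m crank 'ROWS'. ROWS is JSON, one flat list of numbers, 7 for each row, row after row: the closure, from -1 (fully open) to 1 (shut), then the shift along the tool's x, y, z as a fraction of full scale, then the turn, a rotation vector about the tool's x, y, z as a fraction of full scale. A call has 1 to 10 rows; each row shifts and turns the commanded pose from where the row before left it, along the tool's axes as they then stand; what a row does not reach is not made up. Full scale, the value 1, is 2 cm for a shift and 0.5 rad for a turn. A row lasts 1/12 s, in which the tool goes at most 41.7 mm and 7.16 degrees, less where a joint would pass 70% of its speed; a pose out of reach is approached as far as the arm can. A call with a number of a shift or a turn outside -1 to 1 is refused whole. A call with a gripper value outside its range is refused whole. The fingers move at their own pace and stop on an object; the grip force is fixed at half the most. Time passes only in rows, so rows that do not move let the fingers close. It gives the time, the measured TCP pose, the force, the opening and the grip force at its end, in the units of the state.
- env.get_state(): the state, without advancing time (a new reading comes with each control period).
- env.snapshot(name): name is "scene" or "top" or "wrist"; returns a dict with "img" (400x640x3 uint8, red, green, blue), "camera_matrix" (3x3 intrinsics, pixels), "extrinsics" (4x4, takes a point from camera to world coordinates). Camera axes: x right, y up, looking along -z (the intrinsics and any distortion apply to the point x, -y, -z); pixel columns grow to the right and rows downward; lengths in m; the calibration is good to about 2 mm. A picture is of the moment at which its call begins. There is no depth.
- env.hand_in(): hands the job in; it is judged then, once.
The state is a dict: "time_s": time; "qpos": joint angles; "qvel": joint speeds; "effort": joint torques, N m; "ee_pos": TCP position; "tool_rot": TCP orientation; "force": force on the tool from outside, world axes, zero at the start; "moment": the same for the moment, N m; "opening": finger opening in m; "grip_force": force on a finger pad.
Only numpy, scipy, OpenCV 4.12 (cv2) and the standard library are available. Lean on these libraries where they do the work, as an engineer would, in place of code of your own. Each camera call takes 0.05 s, during which the arm holds its last target. There are 200 camera calls.

## Task

Stand the green geophone upright on the clamp plate, fully home in the vee block, then push the red toggle clamp handle down over centre so that its pad locks the geophone and stays locked by itself. When it is clamped, twist the black switch handle on the sloping test console clockwise to its stop and let it spring back. Keep the geophone from tipping over, and leave the spirit level and the copper lug where they lie.

Things in the scene. Friction and masses are not known exactly. Their poses are not given: they have to be found in the camera images.
- geophone: Loose green enamelled canister, 0.3 to 0.5 kg: round body 56 mm diameter, 52 mm high, with a 53 mm diameter flat lid on top, 64 mm high overall. Origin at the centre of its underside, z up. A side connector with a black cap (20 mm diameter, centred 40 mm above the base) sticks out along the body's +x to 44 mm from the axis; grip the can across its y direction, clear of it.
- fixture: Fixed clamp fixture. Origin on the pier below the clamp arm's pivot; +x runs from the vee block to the clamp handle, z up. Aluminium plate, x -130 to 75 mm, y +-55, top 12 mm above the pier. Steel 90 degree vee block opening to -x, its top 32 mm up. Clamp on a riser (x -22 to 66, y +-23, 42 mm high). Open, the arm stands near x = 0, 170 mm high: load the nest with the gripper's wide side along y.
- nest (a point): Point on the plate's top face (12 mm above the pier), at x = -85 mm of the fixture frame: the centre of the geophone's underside lies here when the can touches both faces of the vee. Fixed to the fixture.
- handle_grip (a point): Middle of the red handle grip (90 mm long, 20 wide in y, 16 thick); its x runs out along the handle. Pushed to the fixture's +x and down (y = 0) it runs in the fixture frame through (x mm, z mm, degrees above level): (64,188,63) open, (73,185,58), (83,181,52), (91,174,44), (97,166,38), (101,156,30), (104,143,24), (106,132,18), (108,123,13) pad meets lid, (111,103,4), (113,94,0) locked.
- clamp_handle (a joint): Clamp handle angle against the clamp arm, rad: 0 fully open, grows as the handle is pushed over and down; 2.44 at dead centre, 2.48 locked against its stop. Pushing takes about 5 N at the middle of the grip near dead centre; past it the handle drops onto its stop and stays down; short of it the clamp does not hold.
- clamp_pad: Black rubber pad, 18 mm diameter, on a spring-loaded spindle at the end of the clamp arm. Origin at the centre of its face. Clamped, it presses on the middle of the geophone's lid with about 15 N.
- console: Fixed grey test console, 170 mm deep (x), 150 mm wide (y), 28 mm high in front and 126 mm at the back. Origin at the centre of its underside, z up; its low front faces its -x. The panel slopes 38 degrees from level, so its outward normal is (-0.617, 0, 0.787) in the console frame.
- switch_grip (a point): Point on the axis of the black switch handle, 27 mm out from the panel: where to grip. The handle is a bar 42 mm long, 11 mm thick, its end 34.5 mm out from the panel; the disc and plate under it reach 5.5 mm out. At rest its length runs straight up the slope, so its 11 mm thickness lies along the console's y. Its axis is the panel's normal.
- switch_handle (a joint): Switch handle angle, rad: 0 at rest, 1.05 at its stop, growing clockwise as seen facing the panel. A light spring (0.08 N m at the stop) returns it to 0.
- level: Loose chrome spirit level, 100 x 16 x 22 mm, 0.16 kg, lying on the pier: not part of the job. Origin at the centre of its underside, length along x.
- lug: Loose copper grounding lug, 57 mm long, 22 mm wide, 12 mm high, lying on the pier: not part of the job. Origin near its middle on the underside, length along x.
- vise: Fixed small steel bench vise, 118 x 74 x 68 mm, not part of the job. Origin at the centre of its base's underside, screw and tommy bar towards its -x.
Things that resemble listed ones, but are neither listed nor needed, are in the scene too. What is shaped like the fixture but pink is not meant.

How it is judged:
On the way, in this order (a step that is already met when the one before it is completed fails the run):
1. the geophone stands upright on the plate, home in the vee (horizontal distance between geophone and nest below 0.005 m and z of geophone in the frame of nest below 0.003 m and angle between geophone's own z axis and vertical below 0.06 rad), for 0.2 s.
2. the clamp handle is over centre and, with the robot off it, the pad holds the geophone (value of joint clamp_handle above 2.45 rad and contact force between clamp_pad and geophone above 10 N and contact force between the fingers and fixture below 0.5 N), for 0.3 s.
3. the switch handle is twisted to its stop while the geophone is clamped (value of joint switch_handle above 0.96 rad and value of joint clamp_handle above 2.45 rad and contact force between clamp_pad and geophone above 10 N), for 0.1 s.
At the end, for the whole second after the job is handed in: Geophone upright (0.06 rad), still, within 6 mm of the nest and not raised 3 mm; clamp handle past centre (over 2.45 rad), pad pressing on the geophone with over 10 N; switch handle sprung back (under 0.08 rad); level and lug within 20 mm of where they started (value of joint switch_handle below 0.08 rad and value of joint clamp_handle above 2.45 rad and contact force between clamp_pad and geophone above 10 N and horizontal distance between geophone and nest below 0.006 m and z of geophone in the frame of nest below 0.003 m and angle between geophone's own z axis and vertical below 0.06 rad and linear speed of geophone below 0.01 m/s and distance of each of level, lug from where it was at the start of the episode below 0.02 m); the robot touches nothing.
It fails at once if the geophone is tipped over (more than 0.6 rad) (angle between geophone's own z axis and vertical above 0.6 rad).
It fails at once if the spirit level is moved more than 20 mm (distance of level from where it was at the start of the episode above 0.02 m).
It fails at once if the copper lug is moved more than 20 mm (distance of lug from where it was at the start of the episode above 0.02 m).
It also fails if it takes over 72 s, if anything falls off the work surface, if the arm or the gripper's body presses on something with over 40 N, if the wrist force passes 120 N, or if a joint passes its speed limit or range.

## Working session

There is one attempt and no reset: what is moved stays moved. The work goes in short steps, Python scripts to look and compute and a shell command to move; the robot and the scene stay as the last step left them, time stands still between calls to the robot, and variables do not carry over. Pictures are saved under pics/ and viewed, at most 10 in all, crops included, and the job is handed in when it is done.

```bash
mkdir -p pics; ls
python3 - <<'E'
from workcell import env
import cv2,numpy as np
for n in ("scene","top"):
    s=env.snapshot(n); cv2.imwrite(f"pics/{n}0.png",s["img"][:,:,::-1]); np.savez(f"{n}0.npz",**s)
    print(n,s["camera_matrix"].round(1).tolist(),s["extrinsics"].round(3).tolist(),[k for k in s])
st=env.get_state(); print(st)
E
```

```text
pics
scene [[478.5, 0.0, 321.0], [0.0, 478.5, 207.0], [0.0, 0.0, 1.0]] [[0.003, -0.647, 0.763, 1.517], [1.0, -0.014, -0.016, 0.024], [0.021, 0.762, 0.647, 0.932], [0.0, 0.0, 0.0, 1.0]] ['img', 'camera_matrix', 'extrinsics']
top [[459.2, 0.0, 327.8], [0.0, 459.2, 204.3], [0.0, 0.0, 1.0]] [[-0.008, 0.997, -0.076, 0.483], [-1.0, -0.008, 0.004, 0.048], [0.004, 0.076, 0.997, 1.293], [0.0, 0.0, 0.0, 1.0]] ['img', 'camera_matrix', 'extrinsics']
{'time_s': 0.1, 'qpos': array([ 1.09991035e+00,  8.78656156e-02,  1.37209388e+00,  7.31314241e-06,
        1.68359895e+00, -1.03098636e-01]), 'qvel': array([-0.00058394, -0.00039699, -0.00514861,  0.0004768 ,  0.00177912,
       -0.00029401]), 'effort': array([ 2.14019150e-03, -3.41250300e+01, -3.03303766e+01,  7.20460271e-02,
        3.04064678e-02, -1.18274615e-04]), 'ee_pos': array([0.1975294 , 0.512776  , 0.20443437]), 'tool_rot': array([[-9.33125393e-01,  3.59549987e-01, -8.98309563e-04],
       [ 3.59551049e-01,  9.33123779e-01, -1.74855374e-03],
       [ 2.09541538e-04, -1.95460804e-03, -9.99998068e-01]]), 'force': array([ 0.01200821, -1.85215288, -0.04278313]), 'moment': array([ 0.0029504 , -0.03927021, -0.01311895]), 'grip_force': 0.0, 'opening': 0.09372521270943594}
```

View pics/top0.png

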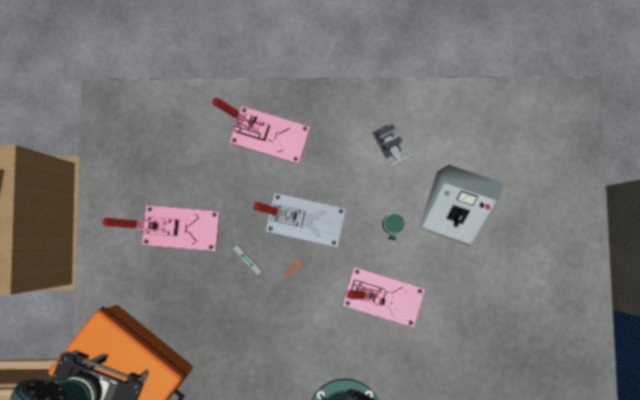

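View pics/scene0.png

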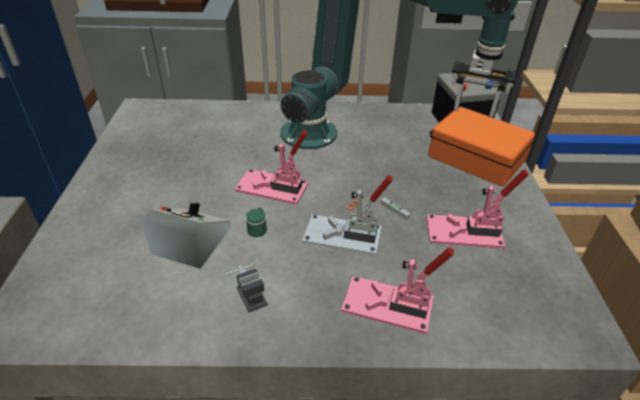

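The top view shows the grey fixture at (305,220) with its handle to the left, the green geophone at (394,224) with its connector towards (390,237), and the console at (462,205). The level is at (247,260), the lug at (292,269) and the vise at (390,143). Next I'll measure these.

```bash
cat > h.py <<'E'
import numpy as np, cv2
from workcell import env
def ray(s,px):
    px=np.atleast_2d(np.asarray(px,float)); K=s["camera_matrix"];E=s["extrinsics"]
    d=np.c_[(px[:,0]-K[0,2])/K[0,0],-(px[:,1]-K[1,2])/K[1,1],-np.ones(len(px))]
    return E[:3,3],d@E[:3,:3].T
def onz(s,px,z):
    o,d=ray(s,px); return o+d*((z-o[2])/d[:,2])[:,None]
def proj(s,P):
    E=s["extrinsics"];K=s["camera_matrix"];c=(np.atleast_2d(P)-E[:3,3])@E[:3,:3]
    return np.c_[K[0,2]+K[0,0]*c[:,0]/-c[:,2],K[1,2]+K[1,1]*-c[:,1]/-c[:,2]]
def tri(s1,p1,s2,p2):
    (o1,d1),(o2,d2)=ray(s1,p1),ray(s2,p2);d1,d2=d1[0],d2[0]
    t=np.linalg.lstsq(np.c_[d1,-d2],o2-o1,rcond=None)[0]
    a,b=o1+t[0]*d1,o2+t[1]*d2
    return (a+b)/2,np.linalg.norm(a-b)
def blobs(m,amin=30):
    n,l,st,c=cv2.connectedComponentsWithStats(m.astype(np.uint8)); return [(i,st[i],c[i]) for i in range(1,n) if st[i,4]>=amin],l
E
python3 - <<'E'
from h import *
s=dict(np.load("top0.npz")); im=s["img"]; hsv=cv2.cvtColor(im,cv2.COLOR_RGB2HSV).astype(int)
H,S,V=[hsv[...,i] for i in range(3)]
# plate
for p in [(275,232),(335,240),(330,205),(394,222),(490,185),(440,200)]: print(p,im[p[1],p[0]],hsv[p[1],p[0]])
R=im.astype(int)
m=(V>140)&(S<60); m[:, :250]=0; m[:,360:]=0
m=cv2.morphologyEx(m.astype(np.uint8),cv2.MORPH_CLOSE,np.ones((9,9)))
b,l=blobs(m,300)
for i,st,c in b:
    cn=cv2.findContours((l==i).astype(np.uint8),0,1)[0][0]
    r=cv2.minAreaRect(cn); bp=cv2.boxPoints(r); print("plate",st,r); print(onz(s,bp,.012).round(4).tolist(), onz(s,[r[0]],.012).round(4))
m=(H>60)&(H<95)&(S>70); m[:180]=0;m[260:]=0
b,l=blobs(m,100); 
for i,st,c in b:
    print("green",st,c,onz(s,[c],.064).round(4))
big=cv2.resize(im[150:290,225:515],None,fx=2.75,fy=2.75,interpolation=cv2.INTER_CUBIC); cv2.imwrite("pics/topcrop.png",big[:,:,::-1])
E
```

```text
(275, 232) [162 170 178] [105  23 178]
(335, 240) [149 156 166] [108  26 166]
(330, 205) [147 151 156] [107  15 156]
(394, 222) [ 60 102  84] [ 77 105 102]
(490, 185) [111 121 124] [ 97  27 124]
(440, 200) [170 182 185] [ 96  21 185]
plate [ 266  193   80   55 2906] ((305.6179504394531, 219.48873901367188), (74.57840728759766, 40.99938201904297), 12.994616508483887)
[[0.5073, 0.2188, 0.012], [0.6189, 0.1932, 0.012], [0.5702, -0.01, 0.012], [0.4592, 0.0168, 0.012]] [[0.5387 0.1046 0.012 ]]
plate [329 266  31  46 543] ((344.0, 288.5), (45.0, 30.0), 90.0)
[[0.4093, 0.0404, 0.012], [0.4086, -0.0427, 0.012], [0.2857, -0.0411, 0.012], [0.2864, 0.0414, 0.012]] [[ 0.3473 -0.0005  0.012 ]]
green [386 215  18  18 247] [394.39271255 223.27125506] [[ 0.5244 -0.1353  0.064 ]]
```

View pics/topcrop.png

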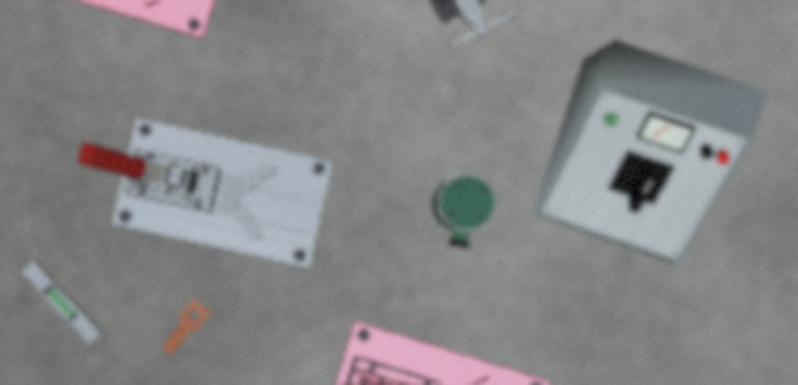

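```bash
cat >> h.py <<'E'
def wrist(n):
    s=env.snapshot("wrist"); np.savez(n+".npz",**s); cv2.imwrite(f"pics/{n}.png",s["img"][:,:,::-1]); return s
def togo(p=None,yaw=None):
    """rows (full-scale units) in tool axes to world TCP p / yaw of tool x with tool down"""
    st=env.get_state();R=st["tool_rot"]
    from scipy.spatial.transform import Rotation as Ro
    print("t",round(st["time_s"],2),"p",st["ee_pos"].round(4),"yaw",np.degrees(np.arctan2(R[1,0],R[0,0])).round(2),"open",round(st["opening"],4),"F",st["force"].round(1),"grip",round(st["grip_force"],1),"q",st["qpos"].round(2))
    if p is not None: print("shift",(R.T@(np.array(p)-st["ee_pos"])/.02).round(2))
    if yaw is not None:
        c,s=np.cos(yaw),np.sin(yaw); T=np.array([[c,s,0],[s,-c,0],[0,0,-1]])
        print("turn",(Ro.from_matrix(R.T@T).as_rotvec()/.5).round(3))
E
python3 -m crank '[-1,0,0,-1,0,0,0, -1,0,0,-1,0,0,0, -1,0,0,-1,0,0,0, -1,0,0,-1,0,0,0, -1,0,0,-1,0,0,0]' >/dev/null
for i in 1 2 3; do python3 -m crank '[-1,-1,0,0,0,0,0.073, -1,-1,0,0,0,0,0.073, -1,-1,0,0,0,0,0.073, -1,-1,0,0,0,0,0.073, -1,-1,0,0,0,0,0.073, -1,-1,0,0,0,0,0.073, -1,-1,0,0,0,0,0.073, -1,-1,0,0,0,0,0.073, -1,-1,0,0,0,0,0.073, -1,-1,0,0,0,0,0.073]' | tail -c 300; done
python3 - <<'E'
from h import *
wrist("w1"); togo([.52,-.13,.3],np.radians(-11))
E
```

```text
time_s: 1.35
ee_pos: [0.3698, 0.4116, 0.3047]
tool_rot: [[-0.742, 0.67, -0.001], [0.67, 0.742, -0.001], [0.0, -0.001, -1.0]]
force: [-0.4, -0.6, 0.3]
opening: 0.094
grip_force: 0.0
time_s: 2.18
ee_pos: [0.4936, 0.256, 0.3047]
tool_rot: [[-0.454, 0.891, -0.001], [0.891, 0.454, -0.0], [0.0, -0.001, -1.0]]
force: [-0.2, -0.9, -0.5]
opening: 0.0942
grip_force: 0.0
time_s: 3.02
ee_pos: [0.5537, 0.0664, 0.3047]
tool_rot: [[-0.106, 0.994, -0.001], [0.994, 0.106, 0.0], [0.0, -0.001, -1.0]]
force: [0.1, 1.3, -0.6]
opening: 0.0939
grip_force: 0.0
t 3.07 p [0.5542 0.0629 0.3045] yaw 95.77 open 0.0938 F [ 0.4 -0.6 -0.1] grip 0.0 q [ 0.01  0.11  1.15 -0.    1.88 -0.09]
shift [-9.42 -2.67  0.26]
turn [3.000e-03 7.000e-03 3.727e+00]
```

View pics/w1.png

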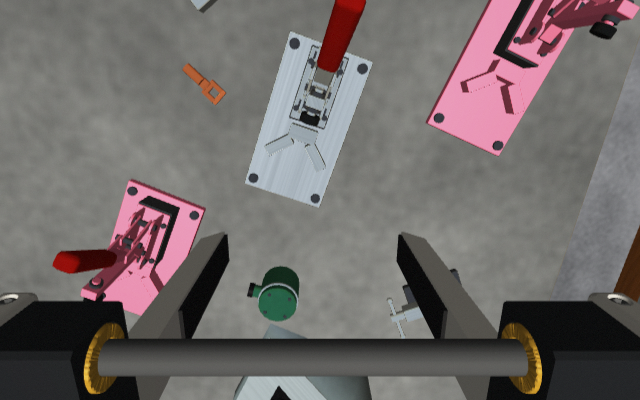

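The wrist view shows the grey plate clearly, with bolts at (294,44), (363,68), (253,178) and (315,198). The geophone lid is near (278,302) with its connector at (251,290). I'll refine both positions.

```bash
python3 - <<'E'
from h import *
s=dict(np.load("w1.npz")); im=s["img"]; hsv=cv2.cvtColor(im,cv2.COLOR_RGB2HSV).astype(int);H,S,V=[hsv[...,i] for i in range(3)]
# bolts
g=im.max(2)
pts=[]
for x,y in [(294,44),(363,68),(253,178),(315,198)]:
    w=np.zeros(g.shape,bool); w[y-9:y+10,x-9:x+10]=1
    b,l=blobs(w&(g<95),10); i,st,c=max(b,key=lambda b:b[1][4]); pts.append(c)
P=onz(s,pts,.012)[:,:2]; print("bolts",np.round(pts,1).tolist(),P.round(4).tolist())
print("bolt centre",P.mean(0).round(4),"yaws",[np.degrees(np.arctan2(*(a-b)[::-1])).round(2) for a,b in((P[0],P[2]),(P[1],P[3]))],[np.linalg.norm(P[a]-P[b]).round(4) for a,b in((0,2),(1,3),(0,1),(2,3))])
m=(V>125)&(S<50)&(H>95)&(H<120); m[210:]=0; m[:,:240]=0; m[:,380:]=0
m=cv2.morphologyEx(m.astype(np.uint8),cv2.MORPH_OPEN,np.ones((3,3)))
cn=max(cv2.findContours(m,0,1)[0],key=cv2.contourArea); w=onz(s,cn[:,0,:],.012)[:,:2].astype(np.float32)
print("plate",cv2.minAreaRect(w))
m=(H>65)&(H<95)&(S>60); m[:250]=0;m[335:]=0;m[:,:245]=0;m[:,310:]=0
b,l=blobs(m,20)
for i,st,c in b: print("green",st,c.round(1))
for p in [(278,302),(270,275),(285,300),(262,292)]: print(p,im[p[1],p[0]])
big=cv2.resize(im[250:340,225:325],None,fx=5,fy=5,interpolation=cv2.INTER_CUBIC); cv2.imwrite("pics/geo.png",big[:,:,::-1])
E
python3 -m crank '[-0.55,-1,0,0,0,0,0.073, -0.55,-1,0,0,0,0,0.073, -0.55,-1,0,0,0,0,0.073, -0.55,-1,0,0,0,0,0.073, -0.55,-1,0,0,0,0,0.073, -0.55,-1,0,0,0,0,0.25, -0.55,0,0,0,0,0,0.25, -0.55,0,0,0,0,0,0.25, -0.55,0,0,0,0,0,0.25, -0.55,0,0,0,0,0,0.25]' >/dev/null
python3 -m crank '[-0.55,0,0,0,0,0,0.25, -0.55,0,0,0,0,0,0.25, -0.55,0,0,0,0,0,0.25, -0.55,0,0,0,0,0,0.25, -0.55,0,0,0,0,0,0.25, -0.55,0,0,0,0,0,0.25, -0.55,0,0,0,0,0,0.25, -0.55,0,0,0,0,0,0.25, -0.55,0,0,0,0,0,0]' >/dev/null
python3 - <<'E'
from h import *
wrist("w2"); togo([.525,-.135,.3],np.radians(-11))
E
```

```text
bolts [[294.2, 43.0], [362.3, 68.3], [253.0, 177.4], [314.8, 198.0]] [[0.5166, 0.2014], [0.6049, 0.1811], [0.4756, 0.0246], [0.5636, 0.0042]]
bolt centre [0.5402 0.1028] yaws [np.float64(76.94), np.float64(76.88)] [np.float64(0.1815), np.float64(0.1817), np.float64(0.0905), np.float64(0.0904)]
plate ((0.5401576161384583, 0.10240934789180756), (0.20352891087532043, 0.10820687562227249), 77.01730346679688)
green [252 267  47  31 628] [278.1 279. ]
green [ 258  285   39   36 1057] [277.1 302.9]
(278, 302) [39 96 70]
(270, 275) [19 39 26]
(285, 300) [38 96 71]
(262, 292) [37 59 46]
t 4.7 p [ 0.5556 -0.0521  0.3049] yaw -7.2 open 0.073 F [0.4 0.1 0.1] grip 0.0 q [-0.2   0.11  1.15  0.    1.88  1.5 ]
shift [-1.    4.3   0.25]
turn [-0.     0.002  0.133]
```

View pics/w2.png

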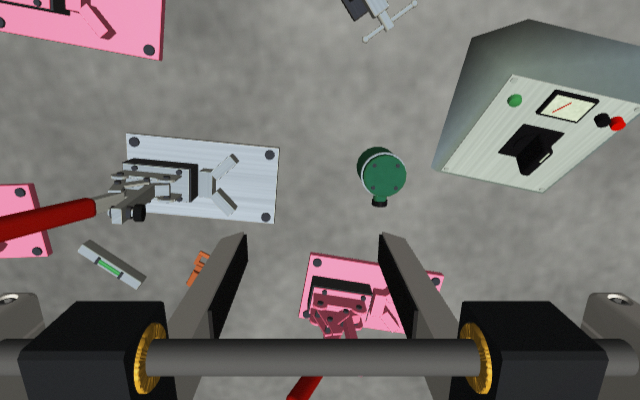

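In w2 the lid is at about (383,176) with its cap at (379,201). The console panel's front-left corner is near (433,167) and its front-right near (541,191), with the black switch at (533,148).

Run:
```python
from h import *
s1=dict(np.load("w1.npz"));s=dict(np.load("w2.npz")); im=s["img"]; hsv=cv2.cvtColor(im,cv2.COLOR_RGB2HSV).astype(int);H,S,V=[hsv[...,i] for i in range(3)]
print("lid from w1",onz(s1,[[277.1,302.9]],.064).round(4))
m=(H>65)&(H<95)&(S>60)&(V>75); m[:140]=0;m[215:]=0;m[:,:345]=0;m[:,425:]=0
b,l=blobs(m,20)
for i,st,c in b:
    e=cv2.minEnclosingCircle(np.argwhere(l==i)[:,::-1].astype(np.float32)); print("green",st,c.round(1),onz(s,[c],.064).round(4),e,onz(s,[e[0]],.064).round(4))
m=(V<45); m[190:]*=1; m[:185]=0; m[215:]=0; m[:,:360]=0;m[:,400:]=0
for i,st,c in blobs(m,10)[0]: print("cap",st,c,onz(s,[c],.04).round(4))
# console: front edge corners
print("console front L,R (z=.028)",onz(s,[[433,167],[541,191]],.028).round(4))
print("console panel top L z=.126",onz(s,[[513,74]],.126).round(4))
```

```text
lid from w1 [[ 0.5264 -0.1352  0.064 ]]
green [ 363  155   43   47 1406] [384.2 176.5] [[ 0.5263 -0.1382  0.064 ]] ((383.9569396972656, 178.12913513183594), 23.90565299987793) [[ 0.5243 -0.1377  0.064 ]]Traceback (most recent call last):
  File "<stdin>", line 8, in <module>
numpy._core._exceptions._UFuncOutputCastingError: Cannot cast ufunc 'multiply' output from dtype('int64') to dtype('bool') with casting rule 'same_kind'
```

Run:
```python
from h import *
s=dict(np.load("w2.npz"))
print("cap",onz(s,[[379,202]],.045).round(4))
print("console front L,R (z=.028)",onz(s,[[433,167],[541,191]],.028).round(4))
print("console panel top L z=.126",onz(s,[[513,74]],.126).round(4))
togo([.526,-.137,.15],np.radians(-9.5))
```

```text
cap [[ 0.4878 -0.1322  0.045 ]]
console front L,R (z=.028) [[ 0.5212 -0.2093  0.028 ]
 [ 0.4691 -0.3526  0.028 ]]
console panel top L z=.126 [[ 0.6282 -0.2576  0.126 ]]
t 4.7 p [ 0.5556 -0.0521  0.3049] yaw -7.2 open 0.073 F [0.4 0.1 0.1] grip 0.0 q [-0.2   0.11  1.15  0.    1.88  1.5 ]
shift [-0.93  4.4   7.75]
turn [-0.001  0.002  0.08 ]
```

```bash
python3 -m crank '[-0.55,-0.19,0.88,1,0,0,0, -0.55,-0.19,0.88,1,0,0,0, -0.55,-0.19,0.88,1,0,0,0, -0.55,-0.19,0.88,1,0,0,0, -0.55,-0.19,0.88,1,0,0,0, -0.55,0,0,1,0,0,0, -0.55,0,0,1,0,0,0, -0.55,0,0,1,0,0,0, -0.55,0,0,0,0,0,0, -0.55,0,0,0,0,0,0]' >/dev/null
python3 - <<'E'
from h import *
togo([.526,-.137,.027],np.radians(-7.5))
E
```

```text
t 5.53 p [ 0.5247 -0.1368  0.1442] yaw -7.26 open 0.0731 F [ 0.7 -1.   0.3] grip 0.0 q [-0.36  0.09  1.49  0.    1.57  1.34]
shift [0.08 0.01 5.86]
turn [-0.002  0.006  0.008]
```

```bash
python3 -m crank '[-0.55,0.04,0,0.9,0,0,0, -0.55,0.04,0,0.9,0,0,0, -0.55,0,0,0.9,0,0,0, -0.55,0,0,0.9,0,0,0, -0.55,0,0,0.9,0,0,0, -0.55,0,0,0.7,0,0,0, -0.55,0,0,0.65,0,0,0, -0.55,0,0,0,0,0,0, -0.55,0,0,0,0,0,0]'|tail -5
python3 -m crank '[1,0,0,0,0,0,0, 1,0,0,0,0,0,0, 1,0,0,0,0,0,0, 1,0,0,0,0,0,0, 1,0,0,0,0,0,0, 1,0,0,0,0,0,0]'
python3 - <<'E'
from h import *
togo()
E
```

```text
ee_pos: [0.5279, -0.1374, 0.0296]
tool_rot: [[0.992, -0.127, 0.001], [-0.127, -0.992, -0.0], [0.001, 0.0, -1.0]]
force: [0.3, -0.7, 0.9]
opening: 0.0729
grip_force: 0.0
time_s: 6.78
ee_pos: [0.5283, -0.1379, 0.0301]
tool_rot: [[0.992, -0.128, 0.003], [-0.128, -0.992, -0.001], [0.003, 0.001, -1.0]]
force: [-0.1, -0.3, 6.0]
opening: 0.0553
grip_force: 30.0
t 6.78 p [ 0.5283 -0.1379  0.0301] yaw -7.36 open 0.0553 F [-0.1 -0.3  6. ] grip 30.0 q [-0.36  0.18  1.63 -0.    1.33  1.34]
```

```bash
python3 -m crank '[1,0,0,-0.4,0,0,0, 1,0,0,-1,0,0,0, 1,0,0,-1,0,0,0, 1,0,0,-1,0,0,-0.21, 1,0,0,-1,0,0,-0.21, 1,0,0,0,0,0,-0.21, 1,0,0,0,0,0,-0.21, 1,0,0,0,0,0,-0.21, 1,0,0,0,0,0,-0.21, 1,0,0,0,0,0,-0.21]' |tail -1
python3 -m crank '[1,0,0,0,0,0,-0.21, 1,0,0,0,0,0,-0.21, 1,0,0,0,0,0,-0.21, 1,0,0,0,0,0,-0.21, 1,0,0,0,0,0,-0.21, 1,0,0,0,0,0,-0.21, 1,0,0,0,0,0,-0.21, 1,0,0,0,0,0,0]' |tail -1
python3 - <<'E'
from h import *
togo([.5258,.0408,.12],np.radians(76.93))
E
```

```text
grip_force: 30.0
grip_force: 30.0
t 8.28 p [ 0.5258 -0.1368  0.1147] yaw 76.94 open 0.0555 F [ 0.5  0.3 -4.5] grip 30.0 q [-0.36  0.11  1.53  0.    1.51 -0.13]
shift [ 8.65 -2.01 -0.25]
turn [-0.008 -0.002  0.   ]
```

```bash
python3 -m crank '[1,0.92,-0.22,0,0,0,0, 1,0.92,-0.22,0,0,0,0, 1,0.92,-0.22,0,0,0,0, 1,0.92,-0.22,0,0,0,0, 1,0.92,-0.22,0,0,0,0, 1,0.92,-0.22,0,0,0,0, 1,0.92,-0.22,0,0,0,0, 1,0.92,-0.22,0,0,0,0, 1,0.9,-0.22,0,0,0,0, 1,0,0,0,0,0,0]' |tail -1
python3 - <<'E'
from h import *
wrist("w3"); togo([.5258,.0408,.043],np.radians(76.93))
s=env.snapshot("scene"); im=s["img"]; cv2.imwrite("pics/sc3.png",cv2.resize(im[150:270,270:430],None,fx=4,fy=4,interpolation=cv2.INTER_CUBIC)[:,:,::-1])
E
```

```text
grip_force: 30.0
t 9.17 p [0.5252 0.034  0.1154] yaw 76.88 open 0.0557 F [ 0.1 -0.9 -4.3] grip 30.0 q [-0.04  0.07  1.57  0.    1.51  0.19]
shift [ 0.34 -0.04  3.62]
turn [-0.005  0.    -0.002]
```

View pics/w3.png

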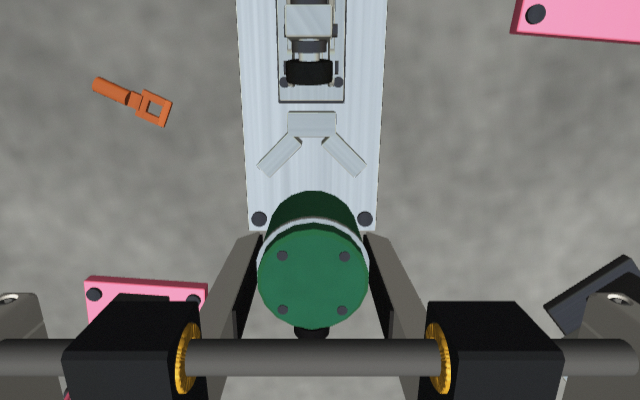

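The can is held upright, with the lid centre at about (313,274). The vee behind it is centred near column 312, so the can looks aligned.

Run:
```python
from h import *
s=dict(np.load("w3.npz")); 
hsv=cv2.cvtColor(s["img"],cv2.COLOR_RGB2HSV).astype(int);H,S,V=[hsv[...,i] for i in range(3)]
m=(H>65)&(H<95)&(S>60)&(V>75);m[:200]=0
b,l=blobs(m,300); i,st,c=max(b,key=lambda b:b[1][4]); 
e,r=cv2.minEnclosingCircle(np.argwhere(l==i)[:,::-1].astype(np.float32)); e=np.array(e);print(st,c,e,r)
c=onz(s,[c],.1495)[0];print("can axis",c.round(4))
u=np.array([np.cos(np.radians(76.93)),np.sin(np.radians(76.93))]);v=np.array([u[1],-u[0]])
mid=onz(s,[[312.0,123]],.032)[0]; print("vee mid",mid.round(4))
d=np.array([.5272,.0466])-c[:2]; print("to nest along tool x,y mm",d@u*1e3,d@v*1e3)
d=mid[:2]-c[:2]; print("to vee mid mm",d@u*1e3,d@v*1e3)
```

```text
[ 257  229  112  101 8365] [312.44363419 278.49946204] [312.44198608 277.94122314] 55.8748779296875
can axis [0.5252 0.0345 0.1495]
vee mid [0.5385 0.0939 0.032 ]
to nest along tool x,y mm 12.242100560546374 -0.8307781515348721
to vee mid mm 60.88128489870433 -0.5296380025773818
```

```bash
python3 -m crank '[1,0.2,-0.03,0.7,0,0,0, 1,0.2,0,0.7,0,0,0, 1,0,0,0.7,0,0,0, 1,0,0,0.7,0,0,0, 1,0,0,0.4,0,0,0, 1,0,0,0.2,0,0,0, 1,0,0,0.15,0,0,0, 1,0,0,0,0,0,0, 1,0,0,0,0,0,0]' |tail -5
python3 - <<'E'
from h import *
togo([.5272,.0466,.042],np.radians(76.93))
E
```

```text
ee_pos: [0.5279, 0.0402, 0.0461]
tool_rot: [[0.228, 0.974, 0.001], [0.974, -0.228, 0.0], [0.0, 0.001, -1.0]]
force: [0.3, -0.5, -3.8]
opening: 0.0556
grip_force: 30.0
t 9.97 p [0.5279 0.0402 0.0461] yaw 76.82 open 0.0556 F [ 0.3 -0.5 -3.8] grip 30.0 q [-0.03  0.13  1.65  0.    1.36  0.2 ]
shift [ 0.3  -0.11  0.21]
turn [ 0.002 -0.001 -0.004]
```

```bash
for k in 1 2 3; do python3 -m crank '[1,0,0,0.07,0,0,0, 1,0,0,0,0,0,0]' |grep -E "pos|force:"; done; python3 -m crank '[1,0.1,-0.05,0,0,0,0, 1,0,0,0,0,0,0]' |grep -E "pos|force:"
```

```text
ee_pos: [0.5279, 0.0404, 0.0447]
force: [0.8, -0.1, -4.4]
grip_force: 30.0
ee_pos: [0.5275, 0.0405, 0.0428]
force: [-0.9, -0.1, -4.6]
grip_force: 30.0
ee_pos: [0.5277, 0.0404, 0.0421]
force: [-1.3, -1.0, 0.3]
grip_force: 30.0
ee_pos: [0.5277, 0.0422, 0.0422]
force: [-0.2, -2.0, 0.6]
grip_force: 30.0
```

Touching the plate; now push home into the vee in small steps, watching the force.

```bash
for k in 1 2 3 4; do python3 -m crank '[1,0.08,0,0,0,0,0, 1,0,0,0,0,0,0]' |grep -E "pos|force:"|grep -v grip; done
python3 - <<'E'
from h import *
togo([.5272,.0466,.042],np.radians(76.93))
E
```

```text
ee_pos: [0.528, 0.0436, 0.0422]
force: [-0.8, -2.2, 2.7]
ee_pos: [0.5283, 0.0451, 0.0422]
force: [-0.9, -4.1, 4.1]
ee_pos: [0.5287, 0.0467, 0.0422]
force: [-1.4, -4.6, 4.0]
ee_pos: [0.5289, 0.0477, 0.0422]
force: [-1.4, -6.2, 6.2]
t 11.3 p [0.5289 0.0477 0.0422] yaw 76.85 open 0.0555 F [-1.4 -6.2  6.2] grip 30.0 q [-0.02  0.14  1.65 -0.    1.36  0.21]
shift [-0.07 -0.07  0.01]
turn [ 0.004  0.004 -0.003]
```

```bash
for k in 1 2; do python3 -m crank '[1,0.08,0,0,0,0,0, 1,0,0,0,0,0,0]' |grep -E "pos|force:"|grep -v grip; done
python3 - <<'E'
from h import *
togo([.5272,.0466,.042],np.radians(76.93))
E
```

```text
ee_pos: [0.529, 0.048, 0.0424]
force: [-3.6, -9.1, 7.1]
ee_pos: [0.529, 0.0484, 0.0425]
force: [-3.3, -11.4, 8.2]
t 11.63 p [0.529  0.0484 0.0425] yaw 76.82 open 0.0553 F [ -3.3 -11.4   8.2] grip 30.0 q [-0.01  0.14  1.65 -0.01  1.36  0.22]
shift [-0.11 -0.07  0.03]
turn [ 0.003  0.015 -0.004]
```

```bash
python3 -m crank '[-0.5,0,0,0,0,0,0, -0.5,0,0,0,0,0,0, -0.5,0,0,0,0,0,0, -0.5,0,0,0,0,0,0, -0.5,-0.1,0,-0.5,0,0,0, -0.5,-0.2,0,-1,0,0,0, -0.5,-0.2,0,-1,0,0,0, -0.5,0,0,-1,0,0,0, -0.5,0,0,-1,0,0,0, -0.5,0,0,0,0,0,0]' |tail -5
python3 - <<'E'
from h import *
s=wrist("w4"); togo()
hsv=cv2.cvtColor(s["img"],cv2.COLOR_RGB2HSV).astype(int);H,S,V=[hsv[...,i] for i in range(3)]
m=(H>65)&(H<95)&(S>60)&(V>75);m[:60]=0
b,l=blobs(m,300); i,st,c=max(b,key=lambda b:b[1][4]); 
e,r=cv2.minEnclosingCircle(np.argwhere(l==i)[:,::-1].astype(np.float32));print(st,c,e,r,onz(s,[e],.076).round(4))
E
```

```text
ee_pos: [0.5298, 0.0424, 0.1368]
tool_rot: [[0.227, 0.974, 0.01], [0.974, -0.227, 0.0], [0.003, 0.009, -1.0]]
force: [0.2, -0.1, 0.8]
opening: 0.0707
grip_force: 0.0
t 12.52 p [0.5287 0.0424 0.1343] yaw 76.87 open 0.07 F [-0.6 -0.  -0.6] grip 0.0 q [-0.03  0.06  1.54  0.    1.53  0.2 ]
[ 273  173   72   74 3855] [308.49831388 207.42127108] (308.15802001953125, 208.8116912841797) 37.50230026245117 [[0.528  0.0435 0.076 ]]
```

View pics/w4.png

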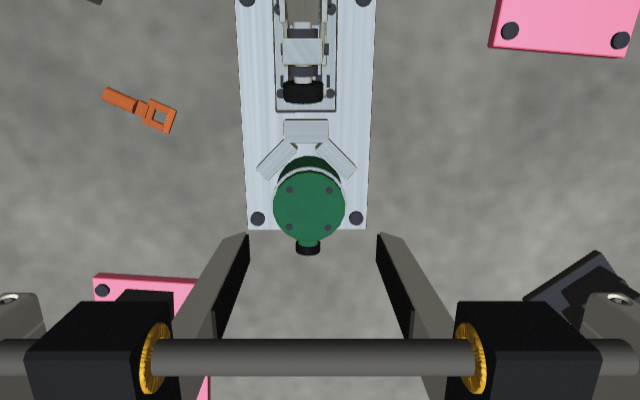

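Run:
```python
from h import *
s=dict(np.load("w4.npz"));g=s["img"].max(2);hsv=cv2.cvtColor(s["img"],cv2.COLOR_RGB2HSV).astype(int);H,S,V=[hsv[...,i] for i in range(3)]
P=[]
for x,y in [(258,218),(356,218)]:
    w=np.zeros(g.shape,bool); w[y-10:y+11,x-10:x+11]=1
    b,l=blobs(w&(g<90),10); i,st,c=max(b,key=lambda b:b[1][4]); P.append(c)
W=onz(s,P,.014)[:,:2]; u=np.array([np.cos(np.radians(76.93)),np.sin(np.radians(76.93))]);v=np.array([u[1],-u[0]])
n=W.mean(0)+.03325*u
m=(H>65)&(H<95)&(S>60)&(V>75);m[:60]=0
pts=np.argwhere(cv2.morphologyEx(m.astype(np.uint8),cv2.MORPH_OPEN,np.ones((9,9))))[:,::-1].astype(np.float32)
x0,y0,w_,h_=cv2.boundingRect(pts.astype(np.int32)); print(np.round(P,1),x0,y0,w_,h_)
for cpx in ([x0+w_/2-.5,y0+w_/2-.5],[x0+w_/2-.5,y0+h_/2-.5]):
    c=onz(s,[cpx],.076)[0,:2]; print("nest",n.round(4),"can",c.round(4),"diff u,v mm",((c-n)@u*1e3).round(1),((c-n)@v*1e3).round(1))
togo()
```

```text
[[257.3 218.2]
 [355.6 217.7]] 273 173 72 74
nest [0.5271 0.0472] can [0.5283 0.0437] diff u,v mm -3.2 2.0
nest [0.5271 0.0472] can [0.5281 0.0429] diff u,v mm -3.9 2.0
t 12.52 p [0.5287 0.0424 0.1343] yaw 76.87 open 0.07 F [-0.6 -0.  -0.6] grip 0.0 q [-0.03  0.06  1.54  0.    1.53  0.2 ]
```

The can sits about 4 mm short and 2 mm to one side, so it's touching only one vee face. I'll re-grip on the nest's centre line and push again.

```bash
python3 - <<'E'
from h import *
togo([.5260,.0434,.0425],np.radians(76.93))
E
python3 -m crank '[-0.5,0,-0.13,0.8,0,0,0, -0.5,0,0,0.8,0,0,0, -0.5,0,0,0.8,0,0,0, -0.5,0,0,0.8,0,0,0, -0.5,0,0,0.8,0,0,0, -0.5,0,0,0.4,0,0,0, -0.5,0,0,0,0,0,0, -0.5,0,0,0,0,0,0]' |tail -5
python3 - <<'E'
from h import *
togo([.5260,.0434,.0435],np.radians(76.93))
E
```

```text
t 12.52 p [0.5287 0.0424 0.1343] yaw 76.87 open 0.07 F [-0.6 -0.  -0.6] grip 0.0 q [-0.03  0.06  1.54  0.    1.53  0.2 ]
shift [ 0.01 -0.17  4.59]
turn [ 0.012 -0.004 -0.002]
ee_pos: [0.5235, 0.0429, 0.0423]
tool_rot: [[0.227, 0.974, -0.002], [0.974, -0.227, 0.0], [-0.0, -0.002, -1.0]]
force: [0.9, 0.0, -0.1]
opening: 0.0704
grip_force: 0.0
t 13.18 p [0.5235 0.0429 0.0423] yaw 76.86 open 0.0704 F [ 0.9  0.  -0.1] grip 0.0 q [-0.03  0.13  1.66  0.    1.36  0.2 ]
shift [ 0.05  0.11 -0.06]
turn [-0.004  0.    -0.003]
```

```bash
python3 -m crank '[-0.5,0,0.13,-0.03,0,0,0, 1,0,0,0,0,0,0, 1,0,0,0,0,0,0, 1,0,0,0,0,0,0, 1,0,0,0,0,0,0, 1,0,0,0,0,0,0]' |tail -5
python3 - <<'E'
from h import *
togo([.5271,.0472,.0425],np.radians(76.93))
E
for k in 1 2 3; do python3 -m crank '[1,0.08,0,0,0,0,0, 1,0,0,0,0,0,0]' |grep -E "pos|force:"|grep -v grip; done
python3 - <<'E'
from h import *
togo([.5271,.0472,.042],np.radians(76.93))
E
```

```text
ee_pos: [0.5275, 0.0422, 0.0449]
tool_rot: [[0.227, 0.974, 0.002], [0.974, -0.227, 0.0], [0.001, 0.002, -1.0]]
force: [0.1, -0.0, 3.2]
opening: 0.055
grip_force: 30.0
t 13.68 p [0.5275 0.0422 0.0449] yaw 76.85 open 0.055 F [ 0.1 -0.   3.2] grip 30.0 q [-0.03  0.13  1.65  0.    1.36  0.2 ]
shift [ 0.24 -0.07  0.12]
turn [ 0.004 -0.001 -0.003]
ee_pos: [0.5275, 0.0423, 0.0449]
force: [-1.1, -3.4, 6.1]
ee_pos: [0.5276, 0.0428, 0.0451]
force: [-2.5, -5.8, 6.5]
ee_pos: [0.5277, 0.0432, 0.0453]
force: [-4.4, -8.7, 8.0]
t 14.18 p [0.5277 0.0432 0.0453] yaw 76.83 open 0.0554 F [-4.4 -8.7  8. ] grip 30.0 q [-0.02  0.13  1.65 -0.01  1.36  0.21]
shift [ 0.19 -0.08  0.16]
turn [ 0.003  0.015 -0.004]
```

Run:
```python
from h import *
s=dict(np.load("w4.npz"));im=s["img"][90:250,235:385,::-1].copy();k=5
big=cv2.resize(im,None,fx=k*.75,fy=k*.75,interpolation=cv2.INTER_CUBIC);k=k*.75
t=np.linspace(0,2*np.pi,90)
def draw(c,z,r,col):
    p=proj(s,np.c_[c[0]+r*np.cos(t),c[1]+r*np.sin(t),np.full(90,z)]); cv2.polylines(big,[np.int32(((p-[235,90])+.5)*k)],True,col,1,cv2.LINE_AA)
can=(.5282,.0434)
draw(can,.076,.0265,(0,255,255)); draw(can,.032,.028,(0,0,255)); draw(can,.064,.028,(255,0,255)); draw((.5271,.0472),.032,.028,(255,128,0))
cv2.imwrite("pics/ov.png",big)
print(s["extrinsics"].round(4).tolist())
```

```text
[[0.9737, 0.2211, 0.0548, 0.5471], [-0.2275, 0.9329, 0.279, 0.123], [0.0105, -0.2842, 0.9587, 0.3169], [0.0, 0.0, 0.0, 1.0]]
```

View pics/ov.png

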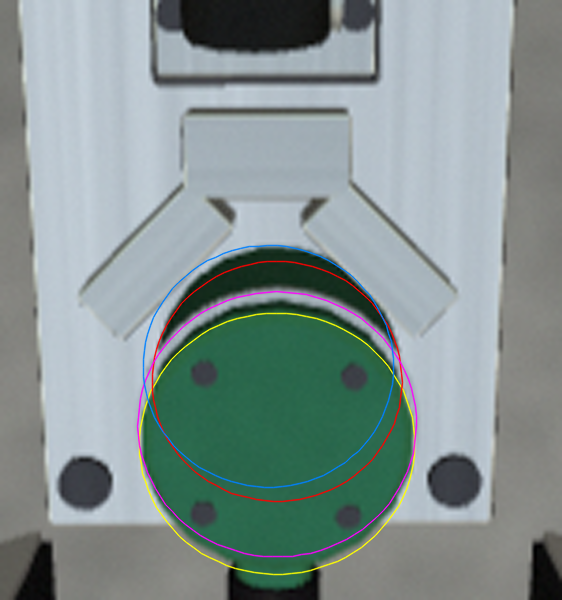

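The overlay shows the blue circle, drawn at the nest estimate, tangent to both vee faces. The can's own circle (red) sits about 4 mm short of them. Friction at its base made the can pivot in the pads, so I'll unload, re-grip, lift slightly, carry it home and lower it.

```bash
python3 -m crank '[1,-0.2,0,0,0,0,0, 1,0,0,0,0,0,0, -0.6,0,0,0,0,0,0, -0.6,0,0,0.08,0,0,0, -0.6,0,0,0,0,0,0, 1,0,0,0,0,0,0, 1,0,0,0,0,0,0, 1,0,0,0,0,0,0, 1,0,0,0,0,0,0, 1,0,0,0,0,0,0]' |tail -5
python3 -m crank '[1,0,0,-0.15,0,0,0, 1,0,0,-0.15,0,0,0, 1,0,0,0,0,0,0, 1,0,0,0,0,0,0]' |tail -5
python3 - <<'E'
from h import *
togo([.5271,.0472,.0435],np.radians(76.93))
E
```

```text
ee_pos: [0.5272, 0.043, 0.0421]
tool_rot: [[0.227, 0.974, 0.0], [0.974, -0.227, 0.0], [0.0, 0.0, -1.0]]
force: [1.7, 0.1, -2.0]
opening: 0.0554
grip_force: 30.0
ee_pos: [0.5267, 0.043, 0.048]
tool_rot: [[0.227, 0.974, -0.001], [0.974, -0.227, 0.0], [-0.0, -0.001, -1.0]]
force: [0.0, -0.5, -3.8]
opening: 0.0553
grip_force: 30.0
t 15.35 p [0.5267 0.043  0.048 ] yaw 76.85 open 0.0553 F [ 0.  -0.5 -3.8] grip 30.0 q [-0.03  0.13  1.65  0.    1.37  0.2 ]
shift [ 0.21 -0.03  0.23]
turn [-0.001  0.    -0.003]
```

```bash
python3 -m crank '[1,0.1,-0.05,0.1,0,0,0, 1,0,0,0.1,0,0,0, 1,0,0,0,0,0,0]' | grep -E "pos|force:"|grep -v grip
for k in 1 2 3 4; do python3 -m crank '[1,0.06,0,0,0,0,0, 1,0,0,0,0,0,0]' |grep -E "pos|force:"|grep -v grip; done
```

```text
ee_pos: [0.5258, 0.0453, 0.0434]
force: [-1.1, 0.8, -3.2]
ee_pos: [0.5261, 0.0459, 0.0438]
force: [-1.6, -1.8, -6.1]
ee_pos: [0.5262, 0.0463, 0.0439]
force: [-1.6, -4.9, -4.4]
ee_pos: [0.5263, 0.0465, 0.044]
force: [-3.4, -8.0, -3.4]
ee_pos: [0.5264, 0.0467, 0.0441]
force: [-4.1, -9.3, -3.1]
```

```bash
python3 -m crank '[1,-0.1,0,0.08,0,0,0, 1,0,0,0.04,0,0,0, 1,0,0,0,0,0,0]' | grep -E "pos|force:"|grep -v grip
python3 -m crank '[-0.5,0,0,0,0,0,0, -0.5,0,0,0,0,0,0, -0.5,0,0,0,0,0,0, -0.5,0,0,0,0,0,0, -0.5,0,0,-0.5,0,0,0, -0.5,-0.1,0,-1,0,0,0, -0.5,-0.2,0,-1,0,0,0, -0.5,0,0,-1,0,0,0, -0.5,0,0,-1,0,0,0, -0.5,0,0,0,0,0,0]' |tail -5
python3 - <<'E'
from h import *
s=wrist("w5"); togo()
g=s["img"].max(2);hsv=cv2.cvtColor(s["img"],cv2.COLOR_RGB2HSV).astype(int);H,S,V=[hsv[...,i] for i in range(3)]
u=np.array([np.cos(np.radians(76.93)),np.sin(np.radians(76.93))]);v=np.array([u[1],-u[0]])
P=[]
for x,y in proj(s,[[*(np.array([.5271,.0472])-.03325*u+k*.04525*v),.014] for k in(-1,1)]).astype(int):
    w=np.zeros(g.shape,bool); w[y-12:y+13,x-12:x+13]=1
    b,l=blobs(w&(g<90),10); i,st,c=max(b,key=lambda b:b[1][4]); P.append(c)
n=onz(s,P,.014)[:,:2].mean(0)+.03325*u
m=(H>65)&(H<95)&(S>60)&(V>75);m[:60]=0
pts=np.argwhere(cv2.morphologyEx(m.astype(np.uint8),cv2.MORPH_OPEN,np.ones((9,9))))[:,::-1]
x0,y0,w_,h_=cv2.boundingRect(pts.astype(np.int32)); print(np.round(P,1).tolist(),x0,y0,w_,h_)
c=onz(s,[[x0+w_/2-.5,y0+w_/2-.5]],.076)[0,:2]; print("nest",n.round(4),"can",c.round(4),"diff u,v mm",((c-n)@u*1e3).round(1),((c-n)@v*1e3).round(1))
E
```

```text
ee_pos: [0.5263, 0.0462, 0.0425]
force: [-4.9, -5.3, 0.5]
ee_pos: [0.529, 0.0422, 0.1379]
tool_rot: [[0.227, 0.974, 0.011], [0.974, -0.227, 0.0], [0.003, 0.01, -1.0]]
force: [0.2, -0.5, 0.7]
opening: 0.0703
grip_force: 0.0
t 17.4 p [0.5279 0.0422 0.1354] yaw 76.86 open 0.0706 F [ 0.3 -1.2 -0.3] grip 0.0 q [-0.03  0.06  1.54  0.    1.54  0.2 ]
[[258.1, 217.5], [356.1, 216.9]] 271 169 72 74
nest [0.5271 0.0471] can [0.5268 0.0464] diff u,v mm -0.8 -0.1
```

The can is home, under 1 mm from the nest. Next is the clamp: with fingers closed I go over the arm, down behind the handle, and push along its arc.

```bash
python3 -m crank '[1,0,0,-1,0,0,0, 1,0,0,-1,0,0,0, 1,0,0,-1,0,0,0, 1,0,0,-1,0,0,0, 1,0,0,-1,0,0,0, 1,0,0,-1,0,0,0, 1,0.9,0,0,0,0,0, 1,0.9,0,0,0,0,0, 1,0.9,0,0,0,0,0, 1,0.9,0,0,0,0,0]' |tail -1
python3 -m crank '[1,0.9,0,0,0,0,0, 1,0.9,0,0,0,0,0, 1,0.9,0,0,0,0,0, 1,0,0,0,0,0,0, 1,0,0,0,0,0,0]' |tail -1
cat >> h.py <<'E'
def fx(p=None):
    """TCP in fixture frame (x, v=-y, z) mm; shift to fixture point p (mm)"""
    st=env.get_state();a=np.radians(76.93);B=np.array([[np.cos(a),np.sin(a),0],[np.sin(a),-np.cos(a),0],[0,0,1]]).T
    O=np.array([.5463,.13,0]); q=(B@(st["ee_pos"]-O))*1e3; print("fixture",q.round(1),"F",(B@st["force"]).round(1),"t",round(st["time_s"],2))
    if p is not None: print("shift",((np.array(p)-q)/20*[1,1,-1]).round(2))
E
python3 - <<'E'
from h import *
wrist("w6"); togo(); fx([40,0,195])
E
```

```text
grip_force: 0.0
grip_force: 0.0
t 18.7 p [0.554  0.1645 0.2505] yaw 76.88 open 0.0002 F [ 0.2  0.8 -0.7] grip 0.0 q [ 0.19  0.15  1.22 -0.    1.78  0.42]
fixture [ 35.4  -0.3 250.5] F [ 0.8  0.  -0.7] t 18.7
shift [0.23 0.02 2.78]
```

View pics/w6.png

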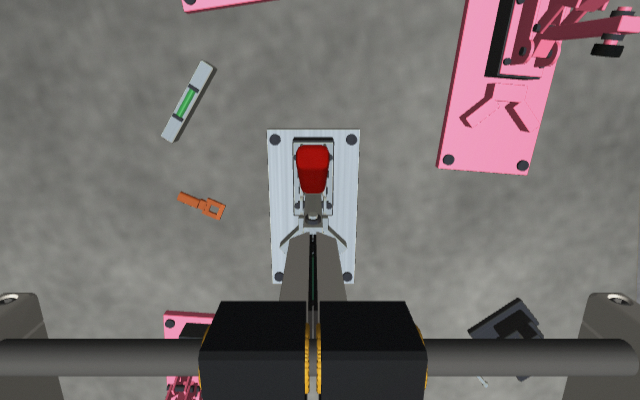

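The closed fingers are in line with the red handle at column 313, just behind it. Now descending and pushing.

```bash
python3 -m crank '[1,0,0,0.9,0,0,0, 1,0,0,0.9,0,0,0, 1,0,0,0.95,0,0,0, 1,0.3,0,0.07,0,0,0, 1,0.35,0,0.08,0,0,0, 1,0.45,0,0.15,0,0,0, 1,0.55,0,0.15,0,0,0, 1,0.2,0,0.15,0,0,0, 1,0.2,0,0.15,0,0,0, 1,0,0,0,0,0,0]' |tail -1
python3 - <<'E'
from h import *
fx([84,0,172])
E
```

```text
grip_force: 0.0
fixture [ 78.2   0.3 182.2] F [-0.4 -0.2  0.3] t 19.53
shift [ 0.29 -0.02  0.51]
```

```bash
python3 -m crank '[1,0.15,0,0.2,0,0,0, 1,0.15,0,0.25,0,0,0, 1,0.12,0,0.22,0,0,0, 1,0.12,0,0.23,0,0,0, 1,0.1,0,0.32,0,0,0, 1,0.1,0,0.33,0,0,0, 1,0.06,0,0.26,0,0,0, 1,0.06,0,0.26,0,0,0, 1,0.05,0,0.25,0,0,0, 1,0,0,0,0,0,0]' |tail -1
python3 - <<'E'
from h import *
fx([98,0,131])
E
```

```text
grip_force: 0.0
fixture [ 94.5  -0.7 133.3] F [ 0.2 -0.2  0.5] t 20.37
shift [0.18 0.04 0.12]
```

```bash
for k in 1 2 3; do python3 -m crank '[1,0.1,0.02,0.2,0,0,0, 1,0.06,0,0.2,0,0,0, 1,0.04,0,0.15,0,0,0, 1,0,0,0,0,0,0]' >/dev/null
python3 - <<'E'
from h import *
fx([105,0,101])
E
done
```

```text
fixture [ 99.1   0.8 124.5] F [-0.2  0.5  1.3] t 20.7
shift [ 0.29 -0.04  1.18]
fixture [103.    0.3 111.8] F [ 0.7 -0.5  0.1] t 21.03
shift [ 0.1  -0.01  0.54]
fixture [106.9   0.8 101.2] F [-0.6  0.2 -0.7] t 21.37
shift [-0.1  -0.04  0.01]
```

```bash
for k in 1 2; do python3 -m crank '[1,0,0,0.12,0,0,0, 1,0,0,0.0,0,0,0, 1,0,0,0,0,0,0]' |grep -E "pos|force:"|grep -v grip; done
python3 - <<'E'
from h import *
fx()
s=env.snapshot("scene"); im=s["img"]; np.savez("sc6.npz",**s); cv2.imwrite("pics/sc6.png",cv2.resize(im[160:270,290:430],None,fx=4,fy=4,interpolation=cv2.INTER_CUBIC)[:,:,::-1])
E
```

```text
ee_pos: [0.5718, 0.234, 0.1006]
force: [-0.2, 2.0, 2.1]
ee_pos: [0.5719, 0.2342, 0.0997]
force: [-2.8, -0.0, 7.4]
fixture [107.3   1.4  99.7] F [-0.7 -2.7  7.4] t 21.87
```

View pics/sc6.png

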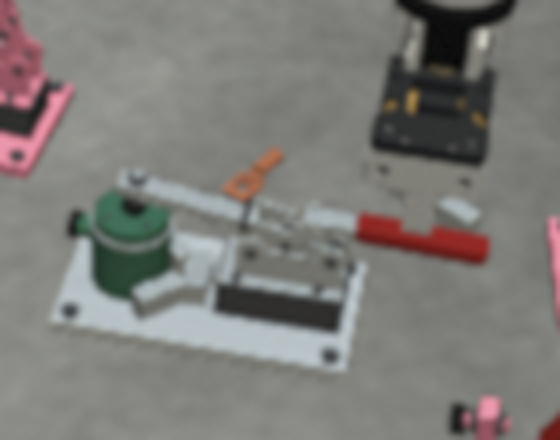

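The clamp is over centre: the pad is on the lid at (130,205) in the crop and the red handle lies level. I'll lift off, then work out the switch pose numerically.

```bash
python3 -m crank '[1,0,0,0.1,0,0,0, 1,0,0,0,0,0,0, 1,0,0,-0.6,0,0,0, 1,0,0,-1,0,0,0, 1,0,0,-1,0,0,0, 1,0,0,-1,0,0,0, 1,0,0,-1,0,0,0, 1,0,0,-1,0,0,0, 1,0,0,-1,0,0,0, 1,0,0,-1,0,0,0]' |tail -5
cat >> h.py <<'E'
CY=np.radians(-19.98);cx=np.array([np.cos(CY),np.sin(CY),0]);cy=np.array([-np.sin(CY),np.cos(CY),0])
CF=np.array([.4952,-.281,.028]) # middle of panel's low edge
N=-.6157*cx+np.array([0,0,.788]); UP=.788*cx+np.array([0,0,.6157])
def onpanel(s,px,h):
    o,d=ray(s,px); return o+d*(((CF+h*N-o)@N)/(d@N))[:,None]
def pan(P): P=np.atleast_2d(P)-CF; return np.c_[P@UP,P@cy,P@N]*1e3
from scipy.spatial.transform import Rotation as Ro
T=np.c_[-UP,cy,-N]
def tosw(p):
    st=env.get_state();R=st["tool_rot"]
    print("t",round(st["time_s"],2),"q",st["qpos"].round(2),"panel",pan(st["ee_pos"]).round(1),"open",round(st["opening"],4),"F",st["force"].round(1))
    print("shift",(R.T@(np.array(p)-st["ee_pos"])/.02).round(2),"turn",(Ro.from_matrix(R.T@T).as_rotvec()/.5).round(3))
E
python3 - <<'E'
from h import *
print(np.linalg.det(T))
for n,box in (("w2",(495,565,115,180)),("top0",(440,475,195,235))):
    s=dict(np.load(n+".npz")); V=s["img"].max(2); m=V<70; w=np.zeros_like(m); w[box[2]:box[3],box[0]:box[1]]=1
    b,l=blobs(m&w,40)
    for i,st,c in b:
        P=pan(onpanel(s,np.argwhere(l==i)[:,::-1],3)); print(n,st,c.round(1),pan(onpanel(s,[c],3)).round(1),"range",P.min(0).round(1),P.max(0).round(1))
togo()
tosw(CF+.07*UP+.12*N)
E
```

```text
ee_pos: [0.5719, 0.2335, 0.2486]
tool_rot: [[0.228, 0.974, 0.0], [0.974, -0.228, -0.0], [-0.0, 0.0, -1.0]]
force: [0.6, 0.3, -0.2]
opening: 0.0003
grip_force: 0.0
1.00003049
w2 [ 498  124   66   51 1716] [530.2 146.3] [[2495.7 2450.3 3000.1]] range [2256.7 2210.7 3000.1] [2875.3 2697.8 3000.1]
top0 [448 206  20  20 221] [457.4 214.6] [[1778.2  858.1 3000.1]] range [1738.9  820.2 3000.1] [1837.2  895.8 3000.1]
t 22.75 p [0.5719 0.2335 0.2486] yaw 76.83 open 0.0003 F [ 0.6  0.3 -0.2] grip 0.0 q [ 0.3   0.24  1.12 -0.    1.79  0.53]
t 22.75 q [ 0.3   0.24  1.12 -0.    1.79  0.53] panel [[ 54.1 509.8 237.7]] open 0.0003 F [ 0.6  0.3 -0.2]
shift [-25.81   1.19   4.15] turn [-0.96  -1.081 -2.789]
```

```bash
for k in 1 2; do python3 -m crank '[0.2,-1,0,0,0,0,0, 0.2,-1,0,0,0,0,0, 0.2,-1,0,0,0,0,0, 0.2,-1,0,0,0,0,0, 0.2,-1,0,0,0,0,0, 0.2,-1,0,0,0,0,0, 0.2,-1,0,0,0,0,0, 0.2,-1,0,0,0,0,0, 0.2,-1,0,0,0,0,0, 0.2,-1,0,0,0,0,0]' |tail -1; done
python3 -m crank '[0.2,-1,0,0,0,0,0, 0.2,-1,0,0,0,0,0, 0.2,-1,0,0,0,0,0, 0.2,-1,0,0,0,0,0, 0.2,-1,0,0,0,0,-0.24, 0.2,0,0,0,0,0,-0.24, 0.2,0,0,0,0,0,-0.24, 0.2,0,0,0,0,0,-0.24, 0.2,0,0,0,0,0,-0.24, 0.2,0,0,0,0,0,-0.24]' |tail -1
python3 -m crank '[0.2,0,0,0,0,0,-0.24, 0.2,0,0,0,0,0,-0.24, 0.2,0,0,0,0,0,-0.24, 0.2,0,0,0,0,0,-0.24, 0.2,0,0,0,0,0,-0.24, 0.2,0,0,0,0,0,-0.24, 0.2,0,0,0,0,0,0]' |tail -1
python3 - <<'E'
from h import *
for n,box in (("w2",(495,565,115,180)),("top0",(440,475,195,235))):
    s=dict(np.load(n+".npz")); V=s["img"].max(2); m=V<70; w=np.zeros_like(m); w[box[2]:box[3],box[0]:box[1]]=1
    b,l=blobs(m&w,40)
    for i,st,c in b:
        P=pan(onpanel(s,np.argwhere(l==i)[:,::-1],.003)); print(n,st,c.round(1),pan(onpanel(s,[c],.003)).round(1),"range",P.min(0).round(1),P.max(0).round(1))
tosw(CF+.07*UP+.12*N); togo()
E
```

```text
grip_force: 0.0
grip_force: 0.0
grip_force: 0.0
grip_force: 0.0
w2 [ 498  124   66   51 1716] [530.2 146.3] [[71.2 -9.   3. ]] range [ 25.9 -38.5   3. ] [99.6 19.5  3. ]
top0 [448 206  20  20 221] [457.4 214.6] [[71.7 -2.4  3. ]] range [ 38.9 -23.4   3. ] [93.5 18.6  3. ]
t 25.83 q [-0.61  0.02  1.36 -0.    1.76 -1.83] panel [[100.2  13.2 200.4]] open 0.0377 F [ 0.5 -0.5  0.6]
shift [-1.29 -0.65  4.1 ] turn [-0.007 -1.326 -0.019]
t 25.83 p [ 0.458  -0.2534  0.2476] yaw 159.45 open 0.0377 F [ 0.5 -0.5  0.6] grip 0.0 q [-0.61  0.02  1.36 -0.    1.76 -1.83]
```

```bash
python3 -m crank '[0.2,0,0,0,0,-0.22,0, 0.2,0,0,0,0,-0.22,0, 0.2,0,0,0,0,-0.22,0, 0.2,0,0,0,0,-0.22,0, 0.2,0,0,0,0,-0.22,0, 0.2,0,0,0,0,-0.226,-0.019, 0.2,0,0,0,0,0,0, 0.2,0,0,0,0,0,0]' |tail -1
python3 - <<'E'
from h import *
s=wrist("w7"); V=s["img"].max(2)
print("panel corners px",proj(s,[CF+.075*cy,CF-.075*cy,CF+.159*UP+.075*cy,CF+.159*UP-.075*cy]).round(0).tolist(),"sw px",proj(s,[CF+.075*UP+.027*N]).round(0).tolist())
m=V<70; ctr=proj(s,[CF+.075*UP+.005*N])[0].astype(int); w=np.zeros_like(m); w[max(0,ctr[1]-80):ctr[1]+80,ctr[0]-80:ctr[0]+80]=1
b,l=blobs(m&w,100)
for i,st,c in b:
    q=np.argwhere(l==i)[:,::-1]; P=pan(onpanel(s,q,.003)); print(st,c.round(1),"range",P.min(0).round(1),P.max(0).round(1))
# profile down columns: print a coarse map of V around
y0,x0=max(0,ctr[1]-60),ctr[0]-60
for r in range(y0,ctr[1]+90,6): print(r,' '.join('%3d'%V[r,c] for c in range(x0,ctr[0]+66,6)))
print(x0)
tosw(CF+.075*UP+.12*N)
E
```

```text
grip_force: 0.0
panel corners px [[375.0, 75.0], [228.0, 76.0], [368.0, 221.0], [238.0, 221.0]] sw px [[301.0, 153.0]]
[ 276  129   45   48 1931] [298.5 150.4] range [ 53.8 -27.7   3. ] [104.9  19.3   3. ]
[279 189  42  25 216] [299.8 199. ] range [119.7 -26.5   3. ] [148.   19.4   3. ]
[256 193  12  12 103] [261.5 198.6] range [124.3 -52.4   3. ] [137.2 -39.9   3. ]
89 212 212 211 208 214 209 207 210 212 212 206 210 211 210 209 207 212 209 209 207 209
95 214 210 210 209 215 209 205 211 211 211 205 210 212 210 209 207 213 207 207 211 209
101 215 210 210 208 215 211 207 210 211 210 204 209 211 210 209 207 211 209 208 210 209
107 217 210 208 207 215 212 206 210 213 210 205 209 213 210 206 208 211 208 209 210 207
113 215 208 208 207 214 212 206 211 211 210 207 209 213 210 208 205 211 207 210 211 206
119 213 208 206 206 212 213 205 209 212 210 204 210 212 209 207 204 211 209 209 211 204
125 211 207 207 207 211 210 207 210 212 208 204 208 213 208 207 206 212 208 210 211 205
131 209 206 207 206 210 211  25  27  25  25  27  28  25  34 206 205 211 210 211 212 206
137 206 205 206 205 209 210 
[... 932 characters left out ...]
205 205
203 209 234 217  36 190 210 206 226 231 226 230 226 227  48 203 205 210 210 206 204 207
209 210 218 217 214 213 209 208 228 227 227 224 228 224  50 203 206 210 209 208 206 206
215 193 219 216 214 213 210 211 179 184 188 183 179 212 207 204 206 210 208 208 204 207
221 135 131 130 131 131 133 133 135 132 134 136 136 137 136 138 135 134 139 139 140 138
227 132 135 134 132 132 132 134 136 134 133 133 134 134 134 131 128 122 119 114 107 105
233 131 131 131 130 127  88 123 130 125 125 120 116 109 106 103  96  92  89  86  83  77
242
t 26.55 q [-0.79 -0.47  1.9   0.29  1.11 -2.05] panel [[101.1  13.  201.2]] open 0.0377 F [ 0.6 -0.5  1.1]
shift [ 1.3  -0.62  4.07] turn [-0.015 -0.001 -0.003]
```

Run:
```python
from h import *
s=dict(np.load("w7.npz")); V=s["img"].max(2)
for r in (133,139,145,151,157,163,169,172,174,176,178): print(r,' '.join('%3d'%V[r,c] for c in range(288,314)))
print("row 150 edges", [c for c in range(200,400) if abs(int(V[150,c+1])-int(V[150,c-1]))>40], "pred",proj(s,[CF+.08*UP+.075*cy,CF+.08*UP-.075*cy])[:,0].round(0))
print("col 330 edges", [r for r in range(40,240) if abs(int(V[r+1,330])-int(V[r-1,330]))>25],"col 282",[r for r in range(100,240) if abs(int(V[r+1,282])-int(V[r-1,282]))>25])
for r in (128.5,171,172.5): print(r,pan(onpanel(s,[[298,r]],.003)).round(1))
for c in (275.5,320.5): print(c,pan(onpanel(s,[[c,150]],.003)).round(1))
```

```text
133  28  28  26  28  26  23  10   6   8   7   8  10  11   5   9  23  26  29  27  27  27  25  26  26  26  26
139  27  24  27  22  20  18  24  23  25  24  26  26  21  21  14  13  27  28  26  27  24  25  25  25  28  27
145  28  25  26  26  15  19  24  23  26  28  26  25  21  17  12  10  28  27  28  27  28  29  25  26  27  29
151  27  26  27  29  17  20  25  25  25  27  26  25  22  18  15   6  29  27  29  28  26  28  29  25  27  27
157  30  26  28  28  19  15  23  27  30  31  28  24  23  17  16   7  22  27  27  30  29  26  29  30  28  27
163  29  31  28  27  22  19  24  33  90 219 169  23  24  19  19   8  22  28  28  28  27  29  28  29  27  29
169  28  30  30  29  19  18  25  33  89 218 184  26  23  20  16   8  19  30  28  30  29  30  28  30  30  28
172  31  28  28  28  20  19  26  32  57 218 215  23  22  19  15  14  47  48  45  46  46  45  48  45  45  46
174 209 207 207 208 176  18  26  34  56 217 211  25  23  20  28 115 211 205 205 206 208 207 205 204 207 212
176 210 207 210 211 206 154 142  98  69  83  83  66  68 137 163 208 209 204 204 205 208 206 205 205 206 212
178 209 208 209 210 207 205 208 210 210 206 206 207 205 208 209 208 211 206 204 205 209 206 205 203 204 212
row 150 edges [232, 233, 275, 276, 277, 320, 321, 322, 365] pred [371. 233.]
col 330 edges [58, 76, 77, 78, 216, 217, 218, 238, 239] col 282 [127, 128, 129, 172, 173, 174, 187, 188, 189, 190, 191, 192, 193, 204, 205, 210, 211, 212, 214, 215, 217, 218, 239]
128.5 [[53.4 -4.1  3. ]]
171 [[99.3 -4.8  3. ]]
172.5 [[101.   -4.8   3. ]]
275.5 [[ 76.2 -28.6   3. ]]
320.5 [[76.3 19.8  3. ]]
```

```bash
python3 -m crank '[0.2,0.25,-0.175,0.9,0,0,0, 0.2,0.25,-0.175,0.9,0,0,0, 0.2,0.25,-0.175,0.9,0,0,0, 0.2,0.25,-0.175,0.9,0,0,0, 0.2,0.25,-0.175,0.9,0,0,0, 0.2,0,0,0,0,0,0, 0.2,0,0,0,0,0,0]' |tail -1
python3 - <<'E'
from h import *
s=wrist("w8"); V=s["img"].max(2)
c0=proj(s,[CF+.0765*UP-.0045*cy+.003*N])[0].astype(int); print(c0)
m=V<75; w=np.zeros_like(m); w[max(0,c0[1]-90):c0[1]+90,c0[0]-90:c0[0]+90]=1
b,l=blobs(m&w,300)
for i,st,c in b: print(st,c.round(1))
y,x=c0
wl=(V>140)&w
x0=c0[0]-45
for r in range(c0[1]-50,c0[1]+62,5): print(r,' '.join('%3d'%V[r,c] for c in range(x0,c0[0]+48,4)))
print(x0)
tosw(CF+.0765*UP-.0045*cy+.05*N)
E
```

```text
grip_force: 0.0
[314 191]
[ 287  165   58   64 3137] [316.  192.1]
[264 234  15  47 415] [272.8 261.3]
[347 235  15  46 402] [352.1 261.5]
[290 238  53  31 406] [316.5 248.5]
141 204 202 207 206 206 203 198 206 206 207 202 206 208 203 207 205 207 209 212 203 206 206 208 200
146 204 204 207 206 206 204 197 204 206 208 203 204 207 200 207 206 205 208 211 204 203 206 208 201
151 206 204 207 206 204 204 199 204 205 208 204 205 206 202 205 206 207 209 212 204 203 208 208 200
156 205 202 209 206 204 204 196 203 207 208 203 204 207 200 206 206 207 209 211 203 204 206 208 199
161 206 205 209 203 205 204 195 204 204 207 203 204 206 199 205 205 205 209 211 204 203 207 207 199
166 205 206 209 204 202  25  26  26  26  27  25  25  26  25  26  25  25  23  26 111 202 207 206 199
171 205 206 208 202 204  28  29  28  27  29  27   9   8  11  27  28  27  28  27 109 202 208 205 199
176 204 207 208 204 204  30  30  28  30  24  12   9  10  10  21  28  25  27  26 155 201 210 205 199
181 205 208 208 204 205  32  28  29  28  31  14  25  21  17  28  28  24  27  27 152 201 208 202 197
186 205 209 207 203 205  
[... 836 characters left out ...]
00 200 206 202 206 205 199 207 200 198
231 207 186 211 206 210 206 197 202 207 208 202 203 200 205 198 203 207 202 203 206 198 197 199 199
236  84  84  17 205 207 204 198 202 210 207 202 200 183 189 180 184 189 183 187 206  14  86  85  88
241  86  76  10 205 207 199  35  38  36  34  35  34  33  33  32  33  32  30  30 206  13  87  84  87
246  86  11  13 205 208 201  96 230 225 225 226 227 220 222 225 223 219 214  30 204  12  77  85  87
251  86  12  10 206 207 200  93 228 220 225 226 227 228 218 215 222 228 225  33 205  11  17  87  86
269
t 27.18 q [-0.79 -0.32  1.97  0.33  0.9  -2.14] panel [[ 78.   -5.  111.1]] open 0.0377 F [-0.5 -0.6 -0.1]
shift [0.08 0.04 3.06] turn [-0.013  0.002  0.002]
```

Run:
```python
from h import *
a=dict(np.load("w7.npz"));b=dict(np.load("w8.npz"))
def sub(V,line,lo,hi,thr=115,vert=True):
    p=(V[lo:hi,line] if vert else V[line,lo:hi]).astype(float)
    return [round(lo+i+(thr-p[i])/(p[i+1]-p[i]),2) for i in range(len(p)-1) if (p[i]-thr)*(p[i+1]-thr)<0]
A=a["img"].max(2);B=b["img"].max(2)
print("w7 rows",sub(A,282,110,182),sub(A,312,110,182),"cols",sub(A,135,265,330,vert=False),sub(A,168,265,330,vert=False))
print("w8 rows",sub(B,292,150,232),sub(B,336,150,232),"cols",sub(B,170,275,355,vert=False),sub(B,214,275,355,vert=False))
print("hand end w7",sub(A,295,165,182),sub(A,300,165,182),"w8",sub(B,314,210,236),sub(B,313,210,236),"cols w8 228",sub(B,226,300,330,vert=False),"w7 174",sub(A,174,285,310,vert=False))
```

```text
w7 rows [np.float64(128.41), np.float64(172.84)] [np.float64(128.36), np.float64(172.71)] cols [np.float64(275.64), np.float64(321.01)] [np.float64(276.87), np.float64(296.19), np.float64(298.4), np.float64(321.3)]
w8 rows [np.float64(164.29), np.float64(218.8)] [np.float64(164.05), np.float64(218.82)] cols [np.float64(286.69), np.float64(345.06)] [np.float64(287.85), np.float64(314.52), np.float64(317.36), np.float64(344.04)]
hand end w7 [np.float64(176.2)] [np.float64(176.52)] w8 [np.float64(228.74)] [np.float64(228.74)] cols w8 228 [np.float64(309.25), np.float64(314.53), np.float64(317.35), np.float64(322.55)] w7 174 [np.float64(292.39), np.float64(296.37), np.float64(298.52)]
```

Run:
```python
from h import *
a=dict(np.load("w7.npz"));b=dict(np.load("w8.npz"))
for n,p,q in (("LL",(275.6,128.4),(286.6,164.2)),("RL",(321,128.4),(345.1,164.1)),("LU",(276.9,172.8),(287.9,218.8)),("RU",(321.3,172.7),(344,218.8)),("hend",(297.4,176.3),(315.9,228.7))):
    P,e=tri(a,p,b,q); print(n,pan(P).round(1),"err mm",round(e*1e3,2))
print("one-view plate centre: w7",pan(onpanel(a,[[298.7,150.6]],.003)).round(1),"w8",pan(onpanel(b,[[316,191.5]],.003)).round(1))
print("handle end single view w7,w8 at h=.0345:",pan(onpanel(a,[[297.4,176.3]],.0345)).round(1),pan(onpanel(b,[[315.9,228.7]],.0345)).round(1))
s=b; print("panel edges w8: top row",s["img"].max(2)[150:400:1,225].shape)
```

```text
LL [[ 53.2 -27.9   2.9]] err mm 0.21
RL [[53.3 20.4  2.5]] err mm 0.32
LU [[101.  -27.8   4.3]] err mm 0.05
RU [[101.1  20.7   3.7]] err mm 0.03
hend [[97.5 -3.8 35.5]] err mm 0.17
one-view plate centre: w7 [[76.9 -3.7  3. ]] w8 [[76.8 -3.5  3. ]]
handle end single view w7,w8 at h=.0345: [[97.7 -3.9 34.5]] [[97.8 -3.7 34.5]]
panel edges w8: top row (250,)
```

```bash
python3 -m crank '[0.2,0.06,0.065,0.8,0,0,0, 0.2,0,0,0.8,0,0,0, 0.2,0,0,0.8,0,0,0, 0.2,0,0,0.8,0,0,0, 0.2,0,0,0.7,0,0,0, 0.2,0,0,0.6,0,0,0, 0.2,0,0,0,0,0,0, 0.2,0,0,0,0,0,0]' |tail -1
python3 - <<'E'
from h import *
tosw(CF+.0768*UP-.0037*cy+.009*N)
E
```

```text
grip_force: 0.0
t 27.85 q [-0.73 -0.12  1.96  0.35  0.7  -2.15] panel [[76.  -3.9 21.2]] open 0.0377 F [-1.1  0.4  0.5]
shift [-0.04  0.02  0.61] turn [-0.013  0.003  0.002]
```

```bash
python3 -m crank '[0.2,-0.04,0.02,0.35,0,0,0, 0.2,0,0,0.24,0,0,0, 0.2,0,0,0,0,0,0, 1,0,0,0,0,0,0, 1,0,0,0,0,0,0, 1,0,0,0,0,0,0, 1,0,0,0,0,0,0, 1,0,0,0,0,0,0]' |tail -5
python3 - <<'E'
from h import *
tosw(CF+.0768*UP-.0037*cy+.009*N)
E
```

```text
ee_pos: [0.5446, -0.3017, 0.0811]
tool_rot: [[-0.74, 0.345, 0.577], [0.27, 0.939, -0.215], [-0.616, -0.003, -0.788]]
force: [0.6, 3.5, 1.4]
opening: 0.0105
grip_force: 30.0
t 28.52 q [-0.72 -0.09  1.96  0.36  0.68 -2.16] panel [[74.9 -2.6  9. ]] open 0.0105 F [0.6 3.5 1.4]
shift [-0.1  -0.05 -0.  ] turn [-0.009 -0.    -0.001]
```

```bash
python3 -m crank '[1,0,0,0,0,0,0.22, 1,0,0,0,0,0,0.22, 1,0,0,0,0,0,0.22, 1,0,0,0,0,0,0.22, 1,0,0,0,0,0,0.22, 1,0,0,0,0,0,0.22, 1,0,0,0,0,0,0.22, 1,0,0,0,0,0,0.22, 1,0,0,0,0,0,0.2, 1,0,0,0,0,0,0]' |tail -5
python3 - <<'E'
from h import *
tosw(CF+.0768*UP-.0037*cy+.009*N); print(env.get_state()["moment"].round(2))
E
```

```text
ee_pos: [0.5451, -0.3011, 0.0814]
tool_rot: [[-0.124, 0.807, 0.578], [0.931, 0.296, -0.214], [-0.344, 0.511, -0.788]]
force: [3.6, 4.2, -0.3]
opening: 0.0111
grip_force: 30.0
t 29.35 q [-0.72 -0.09  1.96  0.36  0.68 -1.17] panel [[75.3 -1.9  9. ]] open 0.0111 F [ 3.6  4.2 -0.3]
shift [-0.12  0.01 -0.  ] turn [-0.006  0.004 -1.967]
[ 0.78 -0.31  0.84]
```

```bash
python3 -m crank '[1,0,0,0,0,0,0.1, 1,0,0,0,0,0,0.1, 1,0,0,0,0,0,0, 1,0,0,0,0,0,0, 1,0,0,0,0,0,0]' |tail -5
python3 - <<'E'
from h import *
tosw(CF+.0768*UP-.0037*cy+.009*N); st=env.get_state(); print((st["tool_rot"].T@st["moment"]).round(2))
s=wrist("w9")
E
```

```text
ee_pos: [0.5451, -0.3012, 0.0814]
tool_rot: [[-0.047, 0.815, 0.577], [0.955, 0.207, -0.214], [-0.294, 0.541, -0.788]]
force: [3.6, 4.6, 0.3]
opening: 0.0112
grip_force: 30.3
t 29.77 q [-0.72 -0.09  1.96  0.36  0.68 -1.08] panel [[75.3 -1.9  9. ]] open 0.0112 F [3.6 4.6 0.3]
shift [-0.12  0.02 -0.  ] turn [-0.007  0.004 -2.157]
[-0.62  1.03 -0.58]
```

```bash
python3 -m crank '[1,0,0,0,0,0,-0.24, 1,0,0,0,0,0,-0.24, 1,0,0,0,0,0,-0.24, 1,0,0,0,0,0,-0.24, 1,0,0,0,0,0,-0.24, 1,0,0,0,0,0,-0.24, 1,0,0,0,0,0,-0.24, 1,0,0,0,0,0,-0.24, 1,0,0,0,0,0,-0.22, 1,0,0,0,0,0,0]' |tail -1
python3 -m crank '[0.2,0,0,0,0,0,0, 0.2,0,0,0,0,0,0, 0.2,0,0,0,0,0,0, 0.2,0,0,-0.5,0,0,0, 0.2,0,0,-1,0,0,0, 0.2,0,0,-1,0,0,0, 0.2,0,0,-1,0,0,0, 0.2,0,0,-1,0,0,0, 0.2,0,0,-0.5,0,0,0, 0.2,0,0,0,0,0,0]' |tail -1
python3 - <<'E'
from h import *
s=wrist("w10"); V=s["img"].max(2)
tosw(CF+.0768*UP-.0037*cy+.009*N)
# white index line on the handle end
P=proj(s,[CF+.0768*UP-.0037*cy+.0345*N,CF+.0968*UP-.0037*cy+.0345*N]); print("expected axis/end px",P.round(1).tolist())
x,y=P[1].astype(int); 
m=V>110
for r in range(y-16,y+1,3): print(r,' '.join('%3d'%V[r,c] for c in range(x-14,x+15)))
st=env.snapshot("scene"); im=st["img"]; old=dict(np.load("sc6.npz"))["img"]
r=(slice(195,240),slice(310,385)); print("fixture/can change since clamped",np.abs(im[r].astype(int)-old[r]).mean().round(2))
E
```

```text
grip_force: 30.0
grip_force: 0.0
t 31.53 q [-0.79 -0.33  1.98  0.33  0.9  -2.13] panel [[ 76.   -3.4 110. ]] open 0.0376 F [ 0.8 -0.1 -0.1]
shift [-0.02  0.03  5.05] turn [-0.016  0.005 -0.019]
expected axis/end px [[314.8, 201.8], [315.0, 226.1]]
210  33  33  32  33  33  31  33  33  18  17  22  30  35  51 178 175 100  26  23  20  18  14  20  33  29  30  31  31  30
213  34  33  34  34  35  34  32  32  15  19  23  31  36  61 217 215 146  27  23  22  21  17  20  33  32  33  33  32  30
216  35  35  36  34  35  35  35  34  16  17  24  31  37  61 217 215 166  26  22  21  19  15  21  32  34  34  32  33  33
219 208 205 203 205 207 205 204 199  71  16  25  32  39  60 215 213 165  26  23  21  19  27 107 199 199 200 202 203 202
222 208 204 205 204 206 204 203 197  97  16  26  34  41  50 173 213 165  24  22  20  18  26 109 200 200 202 202 203 202
225 207 205 204 204 207 207 203 200 144  61  24  32  39  51 171 212 164  26  22  18  21  53 178 200 200 200 202 202 202
fixture/can change since clamped 2.3
```

Run:
```python
from h import *
s=env.snapshot("scene"); old=dict(np.load("sc6.npz")); f0=dict(np.load("scene0.npz"))
def red(im):
    h=cv2.cvtColor(im,cv2.COLOR_RGB2HSV).astype(int); m=((h[...,0]<6)|(h[...,0]>174))&(h[...,1]>170)&(h[...,2]>60); w=np.zeros_like(m); w[160:240,360:420]=1
    ys,xs=np.nonzero(m&w); return len(xs),xs.min(),xs.max(),ys.min(),ys.max(),ys.mean().round(1)
print("start",red(f0["img"]),"pushed",red(old["img"]),"now",red(s["img"]))
u=np.array([.2262,.9741]);O=np.array([.5463,.13])
for d,z,t in ((-85,.076,"lid"),(158,.094,"handle end locked"),(68,.094,"handle inner end")): print(t,proj(s,[[*(O+u*d/1e3),z]]).round(1))
for n,(x0,x1,y0,y1) in {"level":(378,414,195,220),"lug":(342,360,196,212)}.items(): print(n,np.abs(s["img"][y0:y1,x0:x1].astype(int)-f0["img"][y0:y1,x0:x1]).mean().round(1))
```

```text
start (130, np.int64(371), np.int64(391), np.int64(177), np.int64(200), np.float64(188.0)) pushed (139, np.int64(380), np.int64(410), np.int64(214), np.int64(224), np.float64(219.6)) now (165, np.int64(380), np.int64(410), np.int64(214), np.int64(224), np.float64(218.9))
lid [[321.9 211.7]]
handle end locked [[412.1 221.4]]
handle inner end [[378.1 215.9]]
level 11.8
lug 12.8
```

Run:
```python
from h import *
s=env.snapshot("top"); f=dict(np.load("top0.npz"))
def cen(im,k):
    h=cv2.cvtColor(im,cv2.COLOR_RGB2HSV).astype(int); w=np.zeros(h.shape[:2],bool)
    if k=="lug": w[255:285,275:305]=1; m=(h[...,0]<20)&(h[...,1]>110)
    else: w[240:280,228:268]=1; m=(h[...,2]>150)
    ys,xs=np.nonzero(m&w); return len(xs),xs.mean().round(1),ys.mean().round(1)
ok=True
for k in ("lug","level"):
    a,b=cen(f["img"],k),cen(s["img"],k); print(k,a,b); ok&=abs(a[1]-b[1])<2 and abs(a[2]-b[2])<2
print(ok)
if ok: print(env.hand_in())
```

```text
lug (45, np.float64(290.5), np.float64(270.1)) (43, np.float64(290.7), np.float64(270.0))
level (122, np.float64(246.8), np.float64(259.9)) (151, np.float64(246.7), np.float64(259.7))
True
the job is handed in; nothing more can be done
None
```

I handed the job in; it gave no verdict. My last checks showed the geophone within 1 mm of the nest just before clamping, the handle still locked down, the switch twisted to its stop and sprung back, and the level and lug where they started.

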